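Fill the bolt block, then hold the box lid half open

TASK

Stand the two spare bolts from the table, head down, in the two empty pockets of the wooden bolt block, one to a pocket, leaving the bolts that are already in it and the other things alone. Then lift the lid of the grey steel box by its front handle to 50 degrees open and keep holding it there, so that I can slide the block in: the lid falls shut by itself, so finish while you are still holding it.

Things in the scene. Friction and masses are not known exactly. Their poses are not given: they have to be found in the camera images.
- rack: wooden bolt block fixed to the table, 192 (its x) x 48 (its y) x 26 mm high, with five square pockets, 28 x 28 mm and 18 mm deep (floor 8 mm above the table), in one row along its x, 38 mm apart. Origin at the centre of its underside
- rack_hole0 (a point): centre of the mouth of pocket 0 of the block (level with its top, 26 mm above the table). Three of the five pockets already hold a bolt; which ones varies
- rack_hole1 (a point): centre of the mouth of pocket 1 of the block (level with its top, 26 mm above the table). Three of the five pockets already hold a bolt; which ones varies
- rack_hole2 (a point): centre of the mouth of pocket 2 of the block (level with its top, 26 mm above the table). Three of the five pockets already hold a bolt; which ones varies
- rack_hole3 (a point): centre of the mouth of pocket 3 of the block (level with its top, 26 mm above the table). Three of the five pockets already hold a bolt; which ones varies
- rack_hole4 (a point): centre of the mouth of pocket 4 of the block (level with its top, 26 mm above the table). Three of the five pockets already hold a bolt; which ones varies
- racked_0_mid (a point): a bolt that already stands in one of the pockets, on the pocket's floor (leave it there): steel hexagon-head bolt standing upright on its head, shank up, 51 mm tall; the head (bottom 6 mm) is 17 x 20 mm, the shank above it is a round rod 9.6 mm thick; 40 g. The point is on the bolt's axis, half-way up (25.5 mm above its underside); z is up the shank
- racked_1_mid (a point): a bolt that already stands in one of the pockets, on the pocket's floor (leave it there): steel hexagon-head bolt standing upright on its head, shank up, 51 mm tall; the head (bottom 6 mm) is 17 x 20 mm, the shank above it is a round rod 9.6 mm thick; 40 g. The point is on the bolt's axis, half-way up (25.5 mm above its underside); z is up the shank
- racked_2_mid (a point): a bolt that already stands in one of the pockets, on the pocket's floor (leave it there): steel hexagon-head bolt standing upright on its head, shank up, 51 mm tall; the head (bottom 6 mm) is 17 x 20 mm, the shank above it is a round rod 9.6 mm thick; 40 g. The point is on the bolt's axis, half-way up (25.5 mm above its underside); z is up the shank
- spare_0_mid (a point): a spare bolt, standing on the table at the start: steel hexagon-head bolt standing upright on its head, shank up, 51 mm tall; the head (bottom 6 mm) is 17 x 20 mm, the shank above it is a round rod 9.6 mm thick; 40 g. The point is on the bolt's axis, half-way up (25.5 mm above its underside); z is up the shank
- spare_1_mid (a point): a spare bolt, standing on the table at the start: steel hexagon-head bolt standing upright on its head, shank up, 51 mm tall; the head (bottom 6 mm) is 17 x 20 mm, the shank above it is a round rod 9.6 mm thick; 40 g. The point is on the bolt's axis, half-way up (25.5 mm above its underside); z is up the shank
- chest: fixed grey steel box, 120 (its x) x 240 (its y) x 100 mm high, with a hinged lid. Origin at the centre of its underside; its x points from the handle side to the hinge side, z up. The larger, dark green tool case in front of it, 72 mm high and shut, is not part of the job; the handle stands above its far edge
- lid_hinge (a point): middle of the lid's hinge line, which runs along the box's y at the far top edge, 64 mm behind the box's centre and 102 mm above the table; its axes are the box's and do not turn with the lid
- lid_handle (a point): middle of the lid's handle: a round steel bar 10 mm thick and 88 mm long, parallel to the hinge, 45 mm in front of the lid's front edge, joined to it by a 10 mm rod at each end (a U lying in the lid's plane). Closed, it is 171 mm in front of the hinge line and 6 mm above it, 108 mm above the table. The axes of this point turn with the lid: its x points towards the hinge
- lid (a joint): lid angle in rad: 0 shut, growing as the front edge rises, 50 degrees = 0.873, up to 1.9. The lid is a 4 mm steel plate of 0.5 kg; with nearly no hinge friction it falls shut when let go below about 1.5 rad
- tape_measure: bystander, to be left alone: yellow tape measure, 38 x 77 x 63 mm; origin at the centre of its underside
- spanner_1: bystander, to be left alone: small steel spanner, 31 x 158 x 6 mm; origin at the centre of its underside
- wood_block_0: bystander, to be left alone: wooden offcut, 45 x 85 x 22 mm; origin at the centre of its underside
- spray_oil: bystander, to be left alone: upright spray can, 52 mm wide, 171 mm high; origin at the centre of its underside

How it is judged (in metres and radians):
On the way, in this order (a step that is already met when the one before it is completed fails the run):
1. both spare bolts stand head down in the two empty pockets, let go ((horizontal distance between spare_0_mid and rack_hole0 below 0.007 m or horizontal distance between spare_0_mid and rack_hole1 below 0.007 m or horizontal distance between spare_0_mid and rack_hole2 below 0.007 m or horizontal distance between spare_0_mid and rack_hole3 below 0.007 m or horizontal distance between spare_0_mid and rack_hole4 below 0.007 m) and z of each of spare_0_mid, spare_1_mid in the frame of rack below 0.038 m and angle between each of spare_0_mid, spare_1_mid's own z axis and vertical below 0.15 rad and (horizontal distance between spare_1_mid and rack_hole0 below 0.007 m or horizontal distance between spare_1_mid and rack_hole1 below 0.007 m or horizontal distance between spare_1_mid and rack_hole2 below 0.007 m or horizontal distance between spare_1_mid and rack_hole3 below 0.007 m or horizontal distance between spare_1_mid and rack_hole4 below 0.007 m) and contact force between the fingers and spare_0 below 0.1 N and contact force between the fingers and spare_1 below 0.1 N), for 0.2 s.
2. the lid is held by the fingers at 50 degrees (value of joint lid between 0.768 and 0.977 rad and contact force between the fingers and lid above 0.5 N), for 0.3 s.
At the end, for the whole second after the job is handed in: The lid rests at 50 degrees open (within 6), carried by the fingers (over 0.5 N) and by no loose thing; both spare bolts stand upright (0.15 rad), let go, on the floors of two pockets (axis within 7 mm of the centre); the three other bolts still stand in theirs (all of step 1 and all of step 2 and velocity of joint lid between -0.05 and 0.05 rad/s and angle between each of racked_0_mid, racked_1_mid, racked_2_mid's own z axis and vertical below 0.15 rad and contact force between each of tape_measure, spanner_1, wood_block_0, spray_oil and lid below 0.1 N); the arm keeps its last pose, push and grip.
It fails at once if a bolt that was already in the block is moved by more than 12 mm (distance of any of racked_0_mid, racked_1_mid, racked_2_mid from where it was at the start of the episode above 0.012 m).
It fails at once if a bystander is moved by more than 30 mm (distance of any of tape_measure, spanner_1, wood_block_0, spray_oil from where it was at the start of the episode above 0.03 m).
It also fails if it takes over 64 s, if anything falls off the work surface, if the arm or the gripper's body presses on something with over 40 N, if the wrist force passes 120 N, or if a joint passes its speed limit or range.

ROBOT

A 6-joint arm with a two-finger parallel gripper is mounted at the origin on a cart in front of the work surface, level with it; the furniture and walls round the work are solid. World frame = base frame: x ahead of the robot, y to its left, z up, the work surface at z = 0. Lengths are in mm, angles in degrees, forces in N, time in s.
With the tool pointing down it reaches from about 275 to 725 mm from the base axis. Payload 15.9 kg.
Tool frame: the origin (TCP) lies midway between the tips of the shut fingers; the grasp point (between the pads) lies 19 mm behind it; z points along the fingers, y is the line along which they close (so a half turn about z gives the same grasp; the last joint's range is limited). The gripper opens to 85 mm and grips with 20 to 120 N. Pads are 22 mm wide; open, the fingers measure 114 mm over their backs; the gripper's body (76 mm by 85 mm) begins 54 mm behind the grasp point. The pads swing forward as they close: fully open they stand 13 mm farther back than shut.
Start: joints at [74.026, 12.198, -1.971, 75.831, 0, 90], TCP at [137.595, 480.68, 231.306] pointing down, gripper open.
Joint ranges: [-170.91, 170.91], [-42.67, 98.43], [-65.05, 77.54], [-120.47, 116.71], [-90, 82.35], [-180, 180]. Speed limits (degrees/s): [108.29, 108.29, 136.94, 147.25, 180, 180].

INTERFACE

Orientations are given as a 3x3 rotation matrix whose columns are the frame's x, y, z axes.
In Python, from workcell import * gives the robot as it stands.
- The arm moves only by the tool drive_tool, never from a script. Its argument "steps" is a list that holds one entry, the list of rows, each a list of 5 numbers: the closure, from 0 (fully open) to 1 (shut), then the shift along the tool's x, y, z in m, then the turn about the tool's z in rad. A call has 1 to 12 rows; each row shifts and turns the commanded pose from where the row before left it, along the tool's axes as they then stand; what a row does not reach is not made up. A row lasts 1/12 s, in which the tool goes at most 41.7 mm and 7.16 degrees, less where a joint would pass 70% of its speed; a pose out of reach is approached as far as the arm can. A call is refused whole if a number of a shift passes 0.0417 or a number of a turn 0.125, either way. A call with a gripper value outside its range is refused whole. The fingers move at their own pace and stop on an object; "force" is the grip in N (left out, the last holds). Time passes only in rows, so rows that do not move let the fingers close. It gives the time, the measured TCP pose, the force, the opening and the grip force at its end, in the units of the state.
- state(): the state, without advancing time (a new reading comes with each control period).
- capture(name): name is "scene" or "top" or "wrist"; returns (picture, depth): 480x640x3 uint8, red, green, blue; 480x640 float32, mm along the optical axis (not along the pixel's ray), 0 where there is no reading.
- calibration(name): a dict with "fovy" (degrees; the focal length in pixels is half the picture's height over the tangent of half this angle, whatever the lens; pixels are square), "cx", "cy" (the principal point, pixels), "extrinsics" (4x4, takes a point from camera to world coordinates). Camera axes: x right, y down, z forward; pixel columns grow to the right and rows downward; lengths in mm; the calibration is good to about 2 mm. A picture is of the moment at which its call begins: read the wrist's pose just before it. calibration takes no time and is no camera call; for the wrist camera it gives the pose at the moment of the call.
- hand_in(): hands the job in; it is judged then, once.
The state is a dict: "time": time; "joint_pos": joint angles; "joint_vel": joint speeds; "tau": joint torques, N m; "tool_pos": TCP position; "tool_rot": TCP orientation; "force": force on the tool from outside, world axes, zero at the start; "wrist_torque": the same for the moment, N m; "width": opening from 0.0 (shut) to 1.0 (fully open); "grasp_force": force on a finger pad.
Only numpy, scipy, OpenCV 4.12 (cv2) and the standard library are available. Lean on these libraries where they do the work, as an engineer would, in place of code of your own. Each camera call takes 0.05 s, during which the arm holds its last target. There are 200 camera calls.

## Working session

There is one attempt and no reset: what is moved stays moved. The work goes in short steps, Python scripts to look and compute and a tool call to move; the robot and the scene stay as the last step left them, time stands still between calls to the robot, and variables do not carry over. Pictures are saved under pics/ and viewed, at most 10 in all, crops included, and the job is handed in when it is done.

Besides the shell and the picture viewer there is one more tool, called after "Emit:" by a JSON object that holds its "op" and its "data". drive_tool: Moves the arm, as the interface text tells. Its arguments: {"type":"object","properties":{"steps":{"type":"array","items":{"type":"array","items":{"type":"array","items":{"type":"number"}}}},"force":{"type":"number"}},"required":["steps"]}

```bash
ls; mkdir -p pics
cat > h.py <<'E'
from workcell import *
import numpy as np, cv2
def K(c): return 240/np.tan(np.radians(c["fovy"])/2)
def ray(c,u,v):
    E=np.array(c["extrinsics"]); d=E[:3,:3]@np.array([(u-c["cx"])/K(c),(v-c["cy"])/K(c),1]); return E[:3,3],d
def onz(c,u,v,z):
    o,d=ray(c,u,v); return o+d*(z-o[2])/d[2]
def pts(c,depth):
    v,u=np.mgrid[:480,:640]; f=K(c); E=np.array(c["extrinsics"])
    p=np.stack([(u-c["cx"])/f*depth,(v-c["cy"])/f*depth,depth],-1); return p@E[:3,:3].T+E[:3,3]
def proj(c,p):
    E=np.array(c["extrinsics"]); q=E[:3,:3].T@(np.array(p)-E[:3,3]); return q[:2]/q[2]*K(c)+[c["cx"],c["cy"]]
def save(n,im,crop=None,s=1):
    if crop: im=im[crop[1]:crop[3],crop[0]:crop[2]]
    cv2.imwrite("pics/"+n,cv2.resize(im[:,:,::-1],None,fx=s,fy=s))
E
python3 - <<'E'
from h import *
s=state();print(s)
for n in ("scene","top"):
    c=calibration(n); im,d=capture(n); save(n+"0.png",im); np.savez(n+"0.npz",im=im,d=d); print(n,c,(d==0).mean())
E
```

```text
pics
{'time': 0.0, 'joint_pos': array([ 7.40257628e+01,  1.22249697e+01, -2.00683733e+00,  7.58318803e+01,
       -1.02479360e-03,  8.99998960e+01]), 'joint_vel': array([ 0.03673725, -0.09219046,  0.00951816,  0.07223493, -0.07942508,
        0.08471895]), 'tau': array([ 2.62978960e-03, -6.86153412e+01,  4.87126565e+01,  1.71618629e-02,
        2.51519468e-04,  2.51901092e-06]), 'tool_pos': array([137.51640168, 480.37130972, 230.82443048]), 'tool_rot': array([[-9.61386043e-01,  2.75203187e-01, -2.88709803e-04],
       [ 2.75203337e-01,  9.61385443e-01, -1.07355369e-03],
       [-1.78839943e-05, -1.11155343e-03, -9.99999382e-01]]), 'force': array([-0.45769907,  1.21154905,  0.31126798]), 'wrist_torque': array([ 0.00320586, -0.03731272,  0.02636264]), 'grasp_force': 0.0, 'width': 0.9978102998706901}
scene {'fovy': 47.05681425179965, 'cx': 313.6760445347845, 'cy': 233.47613758703255, 'extrinsics': array([[ 7.34971266e-01, -5.12311070e-01,  4.44246110e-01,
        -1.32579337e+01],
       [-6.77991938e-01, -5.66792734e-01,  4.68052272e-01,
        -6.78477065e+02],
       [ 1.20071068e-02, -6.45200252e-01, -7.63919148e-01,
         9.97167137e+02],
       [ 0.00000000e+00,  0.00000000e+00,  0.00000000e+00,
         1.00000000e+00]])} 0.004020182291666666
top {'fovy': 47.02584772035813, 'cx': 317.41077144836976, 'cy': 234.797739627054, 'extrinsics': array([[ 1.13881043e-01, -9.73319847e-01,  1.99197348e-01,
         2.23770965e+02],
       [-9.93486326e-01, -1.12375585e-01,  1.88851479e-02,
        -1.50676358e+02],
       [ 4.00362921e-03, -2.00050501e-01, -9.79777407e-01,
         1.33730508e+03],
       [ 0.00000000e+00,  0.00000000e+00,  0.00000000e+00,
         1.00000000e+00]])} 0.004153645833333333
```

View pics/scene0.png

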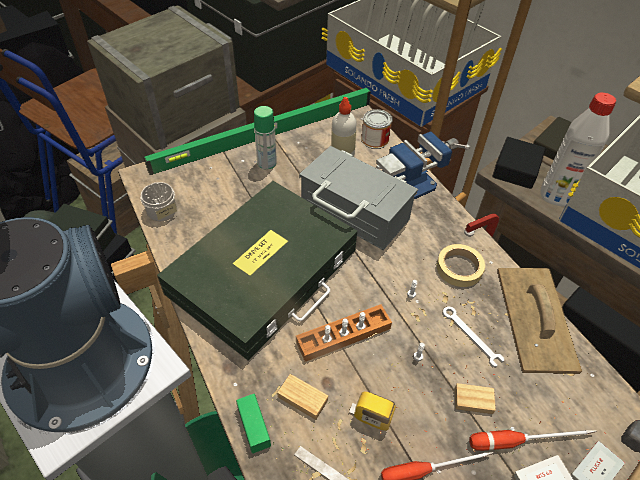

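View pics/top0.png

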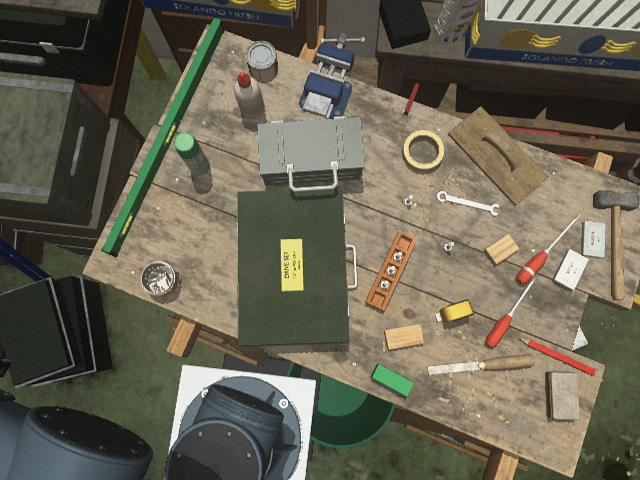

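The rack's orange block is at scene (345,332) / top (391,271). Bolts fill its three middle pockets, so the end pockets at top (376,298) and (404,242) are empty. The spares are at top (408,202) and (448,247), and the lid handle is at top (314,185).

Run:
```python
from h import *
from scipy.ndimage import label
for n in ("top","scene"):
    c=calibration(n); z=np.load(n+"0.npz"); im,d=z["im"],z["d"]; P=pts(c,d)
    hsv=cv2.cvtColor(im,cv2.COLOR_RGB2HSV)
    # rack top face: height 20..32 with orange, 
    u,v=(391,271) if n=="top" else (345,332)
    win=np.zeros(d.shape,bool); win[v-50:v+50,u-60:u+60]=1
    orange=(hsv[...,0]<16)&(hsv[...,1]>130)&win
    m=orange&(P[...,2]>20)&(P[...,2]<33)
    q=P[m]; r=cv2.minAreaRect(q[:,:2].astype(np.float32)); print(n,"rack",r,m.sum(),np.median(q[:,2]))
    cl=(P[...,2]>33)&(P[...,2]<75)&win
    L,k=label(cl)
    for i in range(1,k+1):
        g=P[L==i]
        if len(g)>5: print(" racked",len(g),g.mean(0).round(1),g.max(0).round(1),g.min(0).round(1))
    for (u,v) in ([(408,202),(448,247)] if n=="top" else [(412,288),(419,350)]):
        win=np.zeros(d.shape,bool); win[v-22:v+22,u-16:u+16]=1
        g=P[win&(P[...,2]>15)&(P[...,2]<70)]; t=g[g[:,2]>42]
        print(" spare",len(g),g.mean(0).round(1),"top",len(t),t.mean(0).round(1),g[:,2].max())
        print("   table",np.median(P[win][:,2]))
    # handle
    u,v=(314,180) if n=="top" else (340,200)
    win=np.zeros(d.shape,bool); win[v-25:v+25,u-40:u+40]=1
    q=P[win]; print(" zhist",np.histogram(q[:,2],bins=range(50,130,5)))
```

```text
top rack ((425.36895751953125, -310.30126953125), (48.387474060058594, 190.9970703125), 70.5354995727539) 912 26.088688227111447
 racked 1364 [ 397.5 -184.3   71.4] [ 523.8 -154.3   75. ] [ 288.6 -217.8   39.3]
 racked 9 [ 500.3 -441.4   44. ] [ 504.7 -438.9   50.8] [ 497.3 -444.6   34.4]
 racked 23 [ 460.9 -322.5   53.6] [ 466.2 -318.4   62.5] [ 457.5 -327.1   36.5]
 racked 24 [ 425.3 -309.8   53.9] [ 430.7 -305.3   63.8] [ 421.2 -315.4   33.2]
 racked 21 [ 389.5 -297.4   56.4] [ 395.4 -292.6   64.7] [ 385.5 -302.2   35.5]
 racked 115 [ 337.1 -443.5   54.3] [ 356.5 -434.    66.5] [ 320.2 -451.4   33.1]
 spare 30 [ 603.7 -337.8   42.3] top 20 [ 604.4 -338.4   49.2] 54.86967076267797
   table 0.4769985687648841
 spare 30 [ 500.2 -443.8   41.7] top 18 [ 501.  -444.2   49.8] 55.04259106366112
   table 0.40567368407846516
 zhist (array([ 25,  27,  79, 303, 713, 150,  48,  47,  32,  15, 344, 848, 341,
        49,   2]), array([ 50,  55,  60,  65,  70,  75,  80,  85,  90,  95, 100, 105, 110,
       115, 120, 125]))
scene rack ((426.7445373535156, -308.4685363769531), (51.38389205932617, 193.27618408203125), 70.08235931396484) 1195 25.630613747470306
 racked 523 [ 397.6 -195.    60.1] [ 457.8 -168.6   74.9] [ 357.9 -207.4   33.4]
 racked 52 [ 460.3 -322.6   50.5] [ 466.3 -316.2   60.8] [ 455.4 -327.1   33.5]
 racked 51 [ 424.8 -309.9   50.4] [ 430.6 -304.9   61.5] [ 421.  -314.2   34.8]
 racked 50 [ 389.  -297.6   50.2] [ 395.  -291.7   62. ] [ 385.  -301.4   33.4]
 spare 59 [ 602.9 -337.8   37.7] top 25 [ 603.8 -337.3   48.6] 53.22360362232598
   table 0.15826594858805265
 spare 62 [ 499.4 -444.3   38.5] top 26 [ 500.6 -444.1   49.6] 53.61184554241538
   table -0.18330432369981509
 zhist (array([  29,   45,  126,  208,  652,  135,  115,  100,  123,   82,  412,
       1322,  292,    9,    0]), array([ 50,  55,  60,  65,  70,  75,  80,  85,  90,  95, 100, 105, 110,
       115, 120, 125]))
```

Run:
```python
from h import *
t=np.load("top0.npz")["im"]; s=np.load("scene0.npz")["im"]
a=cv2.resize(t[185:315,355:475],None,fx=4.6,fy=4.6)  # left
b=cv2.resize(t[110:200,250:370],None,fx=2.9,fy=2.9); b2=cv2.resize(s[170:250,290:420],(b.shape[1]-100,int(80*(b.shape[1]-100)/130)))
out=np.zeros((600,800,3),np.uint8); a=a[:598]; 
a=cv2.resize(a,(440,477)); out[:477,:440]=a; out[:b.shape[0],445:445+b.shape[1]]=b; out[270:270+b2.shape[0],445:445+b2.shape[1]]=b2
save("crop.png",out)
```

```text
(no output)
```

View pics/crop.png

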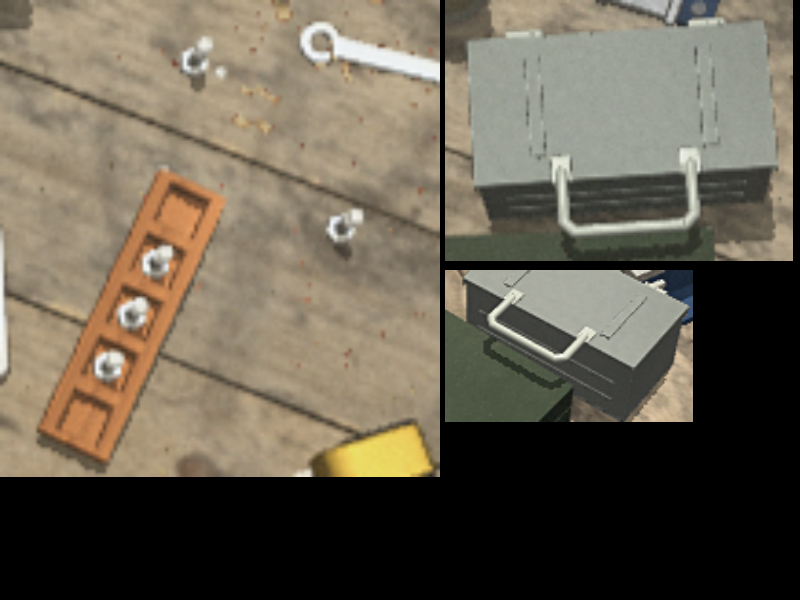

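Both views agree. The rack centre is (425.5,-309.8) with its axis along (0.944,-0.330), so the empty pockets are near (497,-335) and (354,-285). The spares are near (603.5,-338) and (500.5,-444), both about 51 mm tall. I'll move over the first spare.

Emit:
{"op": "drive_tool", "data": {"steps": [[[0,-0.024,-0.0235,0,0.01],[0,-0.024,-0.0235,0,0.01],[0,-0.024,-0.0235,0,0.01],[0,-0.024,-0.0235,0,0.01],[0,-0.024,-0.0235,0,0.01],[0,-0.024,-0.0235,0,0.01],[0,-0.024,-0.0235,0,0],[0,-0.024,-0.0235,0,0],[0,-0.024,-0.0235,0,0],[0,-0.024,-0.0235,0,0],[0,-0.024,-0.0235,0,0],[0,-0.024,-0.0235,0,0]]], "force": 50}}

```text
time: 1.1
tool_pos: [321.9, 120.6, 231.3]
tool_rot: [[-0.943, 0.332, 0.0], [0.332, 0.943, 0.0], [-0.0, 0.0, -1.0]]
force: [0.5, 0.3, -0.0]
width: 0.998
grasp_force: 0.0
```

```bash
cat >> h.py <<'E'
def go(p,yaw_y=None):
    s=state(); R=np.array(s["tool_rot"]); print("t",round(s["time"],2),"pos",np.round(s["tool_pos"],1),"q",np.round(s["joint_pos"],1),"w",round(s["width"],2),"F",np.round(s["force"],1),round(s["grasp_force"],1))
    print("yaw of y",np.degrees(np.arctan2(R[1,1],R[0,1])).round(2),"tilt",R[:,2].round(4))
    d=R.T@(np.array(p)-s["tool_pos"]); print("delta tool mm",d.round(1))
E
python3 -c "
from h import *
go([603.5,-338,200])"
```

```text
t 1.1 pos [321.9 120.6 231.3] q [ 20.5  -6.2 -21.6  74.7   0.   39.9] w 1.0 F [ 0.5  0.3 -0. ] 0.0
yaw of y 70.6 tilt [ 1.e-04  0.e+00 -1.e+00]
delta tool mm [-417.9 -339.1   31.3]
```

Emit:
{"op": "drive_tool", "data": {"steps": [[[0.3,-0.03,-0.0242,0,0],[0.3,-0.03,-0.0242,0,0],[0.3,-0.03,-0.0242,0,0],[0.3,-0.03,-0.0242,0,0],[0.3,-0.03,-0.0242,0,0],[0.3,-0.03,-0.0242,0,0],[0.3,-0.03,-0.0242,0,0],[0.3,-0.03,-0.0242,0,0],[0.3,-0.03,-0.0242,0.005,0],[0.3,-0.03,-0.0242,0.01,0],[0.3,-0.02,-0.0162,0.01,0],[0.3,-0.01,-0.0081,0.005,0]]]}}

```text
time: 2.1
tool_pos: [545.0, -241.2, 199.0]
tool_rot: [[-0.943, 0.334, -0.002], [0.334, 0.943, 0.001], [0.002, -0.0, -1.0]]
force: [1.1, 0.2, -0.4]
width: 0.701
grasp_force: 0.0
```

```bash
python3 -c "
from h import *
go([603.5,-338,200])
c=calibration('wrist');im,d=capture('wrist');save('w1.png',im);np.savez('w1.npz',im=im,d=d,E=c['extrinsics']);print(c)
for p in ([603.5,-338,51],[500.5,-444,51],[497,-335,26],[354,-285,26]): print(proj(c,p))"
```

```text
t 2.1 pos [ 545.  -241.2  199. ] q [-23.9  24.2  10.   75.9  -0.   -4.3] w 0.7 F [ 1.1  0.2 -0.4] 0.0
yaw of y 70.48 tilt [-2.e-03  5.e-04 -1.e+00]
delta tool mm [-87.5 -71.7  -1.1]
{'fovy': 65.24622905127757, 'cx': 320.64798018081024, 'cy': 231.0903141785878, 'extrinsics': array([[ 3.34346777e-01,  9.02305686e-01,  2.72133572e-01,
         4.75538923e+02],
       [ 9.42448879e-01, -3.19635572e-01, -9.80979727e-02,
        -2.16578591e+02],
       [-1.53078861e-03,  2.89270721e-01, -9.57246106e-01,
         3.42305096e+02],
       [ 0.00000000e+00,  0.00000000e+00,  0.00000000e+00,
         1.00000000e+00]])}
[238.64898606 311.70784798]
[ 70.39361423 244.42046901]
[198.9447157  190.95245431]
[178.71662733 -12.10905029]
```

View pics/w1.png

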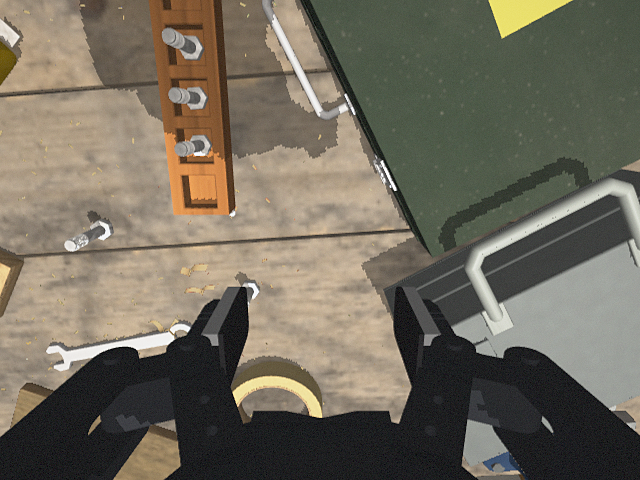

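The wrist view confirms the estimates. The tip of spare 1 is at (71,244), where I predicted (70,244), and the near empty pocket is at (200,190), predicted (199,191). Spare 0 is hidden behind the left finger, as expected. I'll go over spare 0 and part of the way down.

Emit:
{"op": "drive_tool", "data": {"steps": [[[0.3,-0.0175,-0.0143,0,0],[0.3,-0.0175,-0.0143,0,0],[0.3,-0.0175,-0.0143,0,0],[0.3,-0.0175,-0.0143,0,0],[0.3,-0.0175,-0.0143,0,0],[0.3,0,0,0.02,0],[0.3,0,0,0.03,0],[0.3,0,0,0.03,0],[0.3,0,0,0.02,0],[0.3,0,0,0.01,0],[0.3,0,0,0,0]]]}}

```text
time: 3.07
tool_pos: [602.1, -333.8, 89.3]
tool_rot: [[-0.943, 0.332, -0.003], [0.332, 0.943, 0.002], [0.004, 0.001, -1.0]]
force: [-0.6, 0.5, -0.2]
width: 0.697
grasp_force: 0.0
```

```bash
python3 -c "
from h import *
go([603.5,-338,22])
c=calibration('wrist');im,d=capture('wrist');save('w2.png',im);np.savez('w2.npz',im=im,d=d,E=c['extrinsics'])
for p in ([603.5,-338,51],[603.5,-338,6]): print(proj(c,p))
P=pts(c,d); r=np.hypot(P[...,0]-603.5,P[...,1]+338)
for a,b in((5,15),(15,35),(35,48),(48,56)):
  g=P[(r<14)&(P[...,2]>a)&(P[...,2]<b)]; print(a,b,len(g),g.mean(0) if len(g) else 0, g.min(0),g.max(0))
"
```

```text
t 3.07 pos [ 602.1 -333.8   89.3] q [-29.   38.1  16.8  68.9   0.   -9.6] w 0.7 F [-0.6  0.5 -0.2] 0.0
yaw of y 70.62 tilt [-0.0033  0.0019 -1.    ]
delta tool mm [-3.  -3.5 67.3]
[314.57287819 270.5309281 ]
[315.71568459 243.1109327 ]
5 15 381 [ 602.18469879 -336.78821543    7.6518821 ] [ 595.37246872 -346.54883515    5.0011725 ] [ 613.55541576 -328.6747716    14.61241472]
15 35 169 [ 601.36251369 -336.34478599   24.83232404] [ 599.70307368 -341.77770276   15.1454677 ] [ 605.31960407 -332.64853286   34.99251033]
35 48 152 [ 601.10870233 -336.3743972    41.62264913] [ 599.42571038 -342.51156056   35.00189535] [ 605.64780334 -332.44440178   47.93358915]
48 56 307 [ 604.13359555 -337.39528338   51.18837546] [ 599.52084559 -342.88735547   48.02686092] [ 609.49702667 -332.5082024    53.58196214]
```

View pics/w2.png

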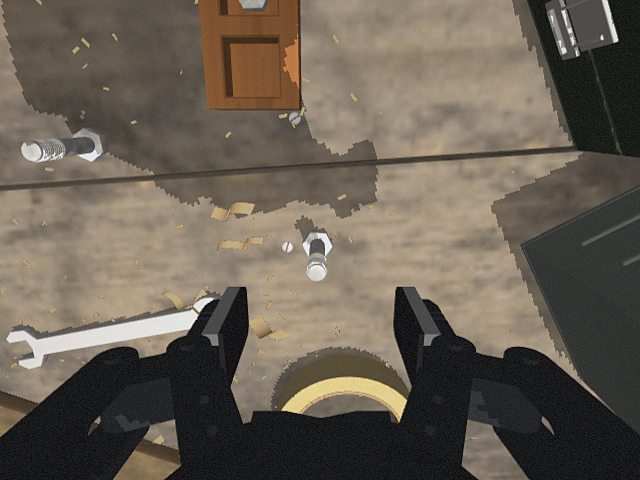

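Spare 0 is centred between the fingers. Its top is at (316,271) at z≈51, and the near pocket mouth is at about (253,66). I'll descend and grip.

Emit:
{"op": "drive_tool", "data": {"steps": [[[0.3,-0.0015,-0.0015,0.01,0],[0.3,-0.0015,-0.0015,0.015,0],[0.3,0,0,0.015,0],[0.3,0,0,0.012,0],[0.3,0,0,0.01,0],[0.3,0,0,0.005,0],[0.3,0,0,0,0],[1,0,0,0,0],[1,0,0,0,0],[1,0,0,0,0],[1,0,0,0,0],[1,0,0,0,0]]], "force": 40}}

```text
time: 4.12
tool_pos: [605.3, -339.1, 24.7]
tool_rot: [[-0.943, 0.332, 0.001], [0.332, 0.943, -0.0], [-0.001, -0.0, -1.0]]
force: [0.1, -0.5, 0.9]
width: 0.095
grasp_force: 38.9
```

Run:
```python
from h import *
go([603.9,-337.5,22])
c=calibration('wrist'); z=np.load('w2.npz'); c["extrinsics"]=z["E"]
print("pocket z26 by eye",onz(c,253.5,66.5,26), [onz(c,*p,26)[:2].round(1) for p in ((222,37),(284,37),(286,97),(225,98))])
P=pts(c,z["d"]); im=z["im"]; hsv=cv2.cvtColor(im,cv2.COLOR_RGB2HSV)
m=(hsv[...,0]<16)&(hsv[...,1]>110)&(P[...,2]>22)&(P[...,2]<30); m[:, :180]=0; m[:,320:]=0; m[130:]=0
q=P[m]
a=np.array([.944,-.330]); b=np.array([.330,.944]); o=np.array([425.5,-309.8])
s=(q[:,:2]-o)@a; t=(q[:,:2]-o)@b
print("end s",np.percentile(s,[50,98,99.5]),"t sides",np.percentile(t,[.5,2,98,99.5]),"z",np.median(q[:,2]))
fl=(hsv[...,0]<16)&(hsv[...,1]>110)&(P[...,2]>4)&(P[...,2]<12); fl[130:]=0;fl[:,:180]=0;fl[:,320:]=0
q=P[fl]; s=(q[:,:2]-o)@a; t=(q[:,:2]-o)@b; k=abs(t)<20
print("floor s",np.percentile(s[k],[1,50,99]),"t",np.percentile(t[k],[1,50,99]),k.sum())
```

```text
t 4.12 pos [ 605.3 -339.1   24.7] q [-29.3  40.8  11.9  61.1   0.   -9.8] w 0.09 F [ 0.1 -0.5  0.9] 38.9
yaw of y 70.59 tilt [ 5.e-04 -3.e-04 -1.e+00]
delta tool mm [1.8 1.  2.7]
pocket z26 by eye [ 497.52240132 -333.55293341   26.        ] [array([ 479.7, -343.2]), array([ 490. , -314.1]), array([ 516.7, -323.2]), array([ 506.6, -353.3])]
end s [66.06648714 95.46874645 96.2683973 ] t sides [-23.77677916 -23.27712437  23.64680615  24.04365427] z 26.52431622985779
floor s [41.89054252 72.78681843 89.0052441 ] t [-14.03763916  -1.42649679  12.0222984 ] 3073
```

Grip confirmed: 38.9 N, opening consistent with 9.6 mm. I'll lift and carry it to the near pocket.

Emit:
{"op": "drive_tool", "data": {"steps": [[[1,0,0,-0.015,0],[1,0,0,-0.025,0],[1,0,0,-0.015,0],[1,0.01,-0.0032,0,0],[1,0.02,-0.0063,0,0],[1,0.025,-0.0078,0,0],[1,0.025,-0.0078,0,0],[1,0.015,-0.0047,0,0],[1,0.007,-0.002,0,0],[1,0,0,0,0],[1,0,0,0,0]]]}}

```text
time: 5.03
tool_pos: [499.0, -335.2, 79.7]
tool_rot: [[-0.943, 0.333, 0.001], [0.333, 0.943, -0.0], [-0.001, -0.0, -1.0]]
force: [0.1, 0.4, 0.2]
width: 0.094
grasp_force: 39.0
```

Run:
```python
from h import *
go([498.6,-335.2,33.2])
c=calibration('wrist');im,d=capture('wrist');save('w3.png',im);np.savez('w3.npz',im=im,d=d,E=c['extrinsics'])
P=pts(c,d); s=state(); p=s["tool_pos"]; R=s["tool_rot"]
Q=(P-p)@R
m=(abs(Q[...,0])<25)&(abs(Q[...,1])<14)&(Q[...,2]>5)&(Q[...,2]<35)
for a,b in((2,8),(8,13),(13,18),(18,21),(21,25),(25,30)):
  g=Q[m&(Q[...,2]>a)&(Q[...,2]<b)]; print(a,b,len(g),g.mean(0).round(1) if len(g) else 0, np.percentile(g,[3,97],axis=0).round(1) if len(g) else '')
for q in ([497.2,-334.7,26],p+R@[0,0,24.7]): print(proj(c,q))
```

```text
t 5.03 pos [ 499.  -335.2   79.7] q [-33.9  27.8  -2.   60.1   0.  -14.5] w 0.09 F [0.1 0.4 0.2] 39.0
yaw of y 70.58 tilt [ 8.e-04 -4.e-04 -1.e+00]
delta tool mm [ 0.4 -0.1 46.5]
2 8 54 [ 5.3 -0.2  6.4] [[ 3.4 -4.6  5. ]
 [ 6.3  3.6  7.7]]
8 13 93 [ 5.3 -0.6 10.4] [[ 3.5 -4.7  8.1]
 [ 6.3  3.7 12.9]]
13 18 435 [ 5.9 -0.6 16.9] [[ 1.7 -8.2 13.9]
 [ 9.7  7.2 17.9]]
18 21 139 [ 7.  -0.3 19.1] [[ 1.1 -9.6 18. ]
 [10.1  8.2 20.8]]
21 25 76 [ 7.8 -0.6 22.4] [[ 1.8 -9.4 21.1]
 [10.2  8.7 24. ]]
25 30 0 0 
[321.18735161 251.83625937]
[321.60193976 276.44860976]
```

View pics/w3.png

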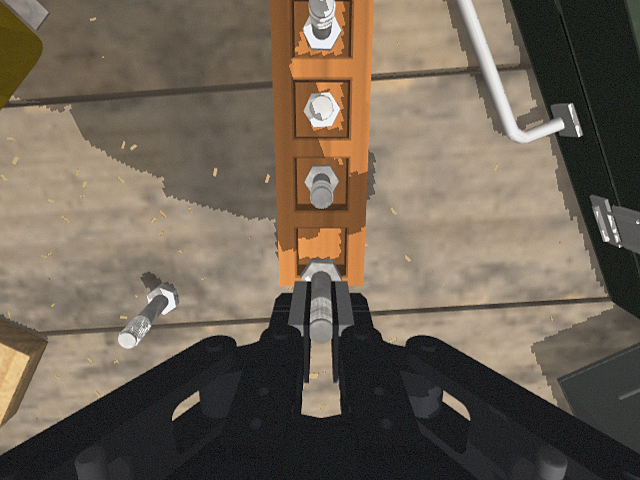

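The bolt hangs straight, with its axis about 1.4 mm ahead of the TCP, over the pocket mouth at (322,252). I'll lower, release and lift.

Emit:
{"op": "drive_tool", "data": {"steps": [[[1,0,0,0.01,0],[1,0,0,0.015,0],[1,0,0,0.01,0],[1,0,0,0.006,0],[1,0,0,0.004,0],[1,0,0,0.002,0],[1,0,0,0,0],[1,0,0,0,0]]]}}

```text
time: 5.75
tool_pos: [498.7, -335.1, 32.7]
tool_rot: [[-0.943, 0.332, 0.001], [0.332, 0.943, -0.0], [-0.001, 0.0, -1.0]]
force: [-1.5, 1.7, 3.7]
width: 0.094
grasp_force: 39.3
```

Emit:
{"op": "drive_tool", "data": {"steps": [[[0.7,0,0,0,0],[0.7,0,0,0,0],[0.7,0,0,0,0],[0.7,0,0,-0.01,0],[0.7,0,0,-0.02,0],[0.7,0,0,-0.025,0],[0.5,0,0,-0.015,0],[0.3,-0.009,-0.025,0,0],[0.3,-0.012,-0.033,0,0],[0.3,-0.011,-0.03,0,0],[0.3,-0.005,-0.014,0,0],[0.3,0,0,0,0]]]}}

```text
time: 6.75
tool_pos: [498.8, -446.7, 102.6]
tool_rot: [[-0.942, 0.335, 0.0], [0.335, 0.942, -0.001], [-0.001, -0.001, -1.0]]
force: [0.1, -0.9, 0.0]
width: 0.702
grasp_force: 0.0
```

Run:
```python
from h import *
go([500.6,-444.2,24])
c=calibration('wrist');im,d=capture('wrist');save('w4.png',im);np.savez('w4.npz',im=im,d=d,E=c['extrinsics'])
P=pts(c,d)
for x,y in ((500.6,-444.2),(497.2,-334.9)):
  r=np.hypot(P[...,0]-x,P[...,1]-y)
  for a,b in((5,15),(15,40),(47,64)):
    g=P[(r<14)&(P[...,2]>a)&(P[...,2]<b)]; print(a,b,len(g),g.mean(0).round(1) if len(g) else 0, np.percentile(g,[3,97],axis=0).round(1) if len(g) else '')
print(proj(c,[500.6,-444.2,51]))
```

```text
t 6.75 pos [ 498.8 -446.7  102.6] q [-41.8  35.1  13.4  68.3  -0.  -22.3] w 0.7 F [ 0.1 -0.9  0. ] 0.0
yaw of y 70.44 tilt [ 3.e-04 -1.e-03 -1.e+00]
delta tool mm [-0.8  3.  78.6]
5 15 343 [ 498.5 -443.9    7.6] [[ 492.8 -452.6    5.8]
 [ 507.  -436.5   12.8]]
15 40 182 [ 497.4 -443.4   28. ] [[ 496.  -447.9   15.6]
 [ 500.6 -439.7   39.6]]
47 64 278 [ 500.3 -444.3   51.1] [[ 496.2 -448.8   47.9]
 [ 504.8 -439.9   52.9]]
5 15 670 [ 496.1 -334.1   10.6] [[ 485.9 -343.8    7.5]
 [ 510.1 -321.6   14.9]]
15 40 516 [ 495.8 -337.3   23.7] [[ 490.  -342.6   15.1]
 [ 504.5 -327.7   38.7]]
47 64 553 [ 496.4 -336.6   56.5] [[ 492.6 -340.2   47.7]
 [ 501.5 -331.5   60.5]]
[326.718623   257.75508667]
```

View pics/w4.png

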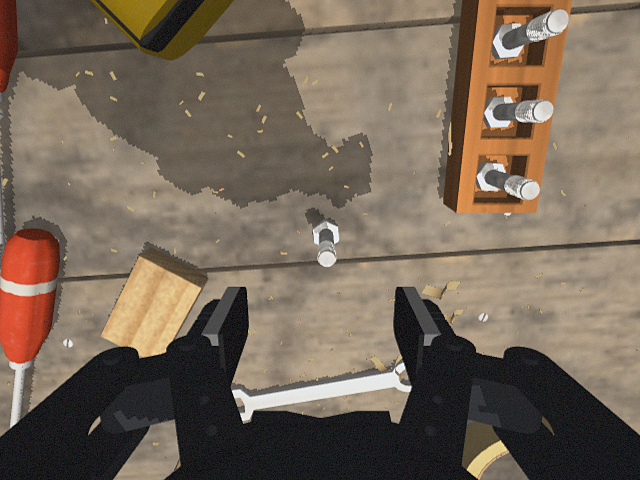

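Spare 0 stands upright in the near pocket, with its top at about (528,188). Spare 1's tip is at (327,258), well centred. I'll descend and grip.

Emit:
{"op": "drive_tool", "data": {"steps": [[[0.3,-0.0005,0.0015,0.015,0],[0.3,-0.0005,0.0015,0.02,0],[0.3,0,0,0.018,0],[0.3,0,0,0.013,0],[0.3,0,0,0.008,0],[0.3,0,0,0.004,0],[0.3,0,0,0,0],[1,0,0,0,0],[1,0,0,0,0],[1,0,0,0,0],[1,0,0,0,0],[1,0,0,0,0]]]}}

```text
time: 7.8
tool_pos: [501.4, -441.2, 24.7]
tool_rot: [[-0.943, 0.332, 0.0], [0.332, 0.943, -0.0], [-0.001, -0.0, -1.0]]
force: [0.2, -0.0, 0.0]
width: 0.097
grasp_force: 38.9
```

Run:
```python
from h import *
go([500.4,-444.3,24])
```

```text
t 7.8 pos [ 501.4 -441.2   24.7] q [-41.3  37.7   6.4  58.6  -0.  -21.9] w 0.1 F [ 0.2 -0.   0. ] 38.9
yaw of y 70.59 tilt [ 4.e-04 -4.e-04 -1.e+00]
delta tool mm [-0.1 -3.3  0.7]
```

Emit:
{"op": "drive_tool", "data": {"steps": [[[1,0,0,-0.015,0],[1,0,0,-0.025,0],[1,0,0,-0.025,0],[1,0.01,0.005,-0.015,0],[1,0.025,0.013,0,0],[1,0.035,0.018,0,0],[1,0.035,0.018,0,0],[1,0.035,0.018,0,0],[1,0.03,0.0155,0,0],[1,0.016,0.0083,0,0],[1,0.0051,0.0028,0,0],[1,0,0,0,0]]]}}

```text
time: 8.8
tool_pos: [353.3, -284.0, 104.8]
tool_rot: [[-0.943, 0.332, 0.001], [0.332, 0.943, -0.0], [-0.001, -0.0, -1.0]]
force: [0.6, -0.3, 0.3]
width: 0.097
grasp_force: 39.0
```

Run:
```python
from h import *
go([353.8,-284.7,33])
c=calibration('wrist');im,d=capture('wrist');save('w5.png',im);np.savez('w5.npz',im=im,d=d,E=c['extrinsics'])
P=pts(c,d); s=state(); p=s["tool_pos"]; R=s["tool_rot"]
Q=(P-p)@R
m=(abs(Q[...,0])<25)&(abs(Q[...,1])<14)&(Q[...,2]>5)&(Q[...,2]<35)
for a,b in((2,8),(8,13),(13,18),(18,25)):
  g=Q[m&(Q[...,2]>a)&(Q[...,2]<b)]; print(a,b,len(g),g.mean(0).round(1) if len(g) else 0, np.percentile(g,[3,97],axis=0).round(1) if len(g) else '')
print(proj(c,[353.8,-284.7,26]))
```

```text
t 8.8 pos [ 353.3 -284.   104.8] q [-38.8  10.5 -23.   56.5   0.  -19.4] w 0.1 F [ 0.6 -0.3  0.3] 39.0
yaw of y 70.6 tilt [ 5.e-04 -4.e-04 -1.e+00]
delta tool mm [-0.6 -0.5 71.8]
2 8 59 [4.4 0.1 6.5] [[ 2.8 -3.6  5.1]
 [ 5.5  4.4  8. ]]
8 13 92 [ 4.4  0.2 10.5] [[ 2.4 -4.   8.1]
 [ 5.5  4.4 12.8]]
13 18 388 [ 5.6  0.1 16.8] [[ 2.4 -7.5 13.5]
 [ 9.2  7.4 17.9]]
18 25 195 [ 7.2 -0.1 20.2] [[ 2.5 -8.3 18. ]
 [10.1  7.9 23.3]]
[320.47365625 241.72413354]
```

View pics/w5.png

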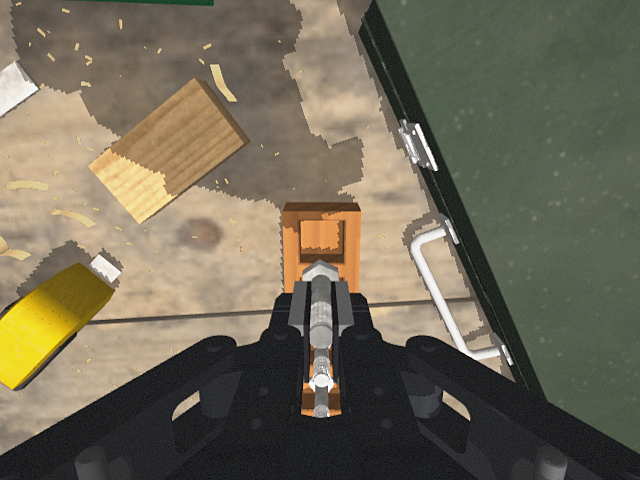

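The pocket mouth is at (321,241), as predicted (320,242), and the bolt hangs straight. I'll lower it.

Emit:
{"op": "drive_tool", "data": {"steps": [[[1,-0.001,-0.0005,0.01,0],[1,0,0,0.015,0],[1,0,0,0.018,0],[1,0,0,0.013,0],[1,0,0,0.008,0],[1,0,0,0.005,0],[1,0,0,0.003,0],[1,0,0,0,0],[1,0,0,0,0]]]}}

```text
time: 9.6
tool_pos: [355.1, -285.9, 32.6]
tool_rot: [[-0.943, 0.332, 0.001], [0.332, 0.943, -0.001], [-0.001, -0.0, -1.0]]
force: [0.3, -0.9, 0.3]
width: 0.094
grasp_force: 39.1
```

Emit:
{"op": "drive_tool", "data": {"steps": [[[0.75,0,0,0,0],[0.75,0,0,0,0],[0.75,0,0,0,0],[0.75,0,0,-0.01,0],[0.75,0,0,-0.02,0],[0.75,0,0,-0.03,0],[0.75,0,0,-0.035,0],[0.75,0,0,-0.035,0],[0.75,0,0,-0.025,0],[0.75,0,0,-0.01,0],[0.75,0,0,0,0]]]}}

```text
time: 10.52
tool_pos: [355.6, -286.2, 199.5]
tool_rot: [[-0.943, 0.332, 0.003], [0.332, 0.943, -0.002], [-0.004, -0.001, -1.0]]
force: [-1.0, 0.3, -0.4]
width: 0.252
grasp_force: 0.0
```

Run:
```python
from h import *
from scipy.ndimage import label
go([354,-285,33])
c=calibration('wrist');im,d=capture('wrist'); P=pts(c,d)
for x,y in ((353.8,-284.7),(389,-297.5),(497.2,-334.9)):
  r=np.hypot(P[...,0]-x,P[...,1]-y); g=P[(r<14)&(P[...,2]>50)&(P[...,2]<64)]; print("bolt",len(g),g.mean(0).round(1) if len(g) else '', g[:,2].max() if len(g) else '')
for n in ("top","scene"):
    c=calibration(n); z=np.load(n+"0.npz"); im,d=z["im"],z["d"]; P=pts(c,d); hsv=cv2.cvtColor(im,cv2.COLOR_RGB2HSV)
    w=(P[...,0]>450)&(P[...,0]<720)&(P[...,1]<150)&(P[...,1]>-230)
    m=w&(P[...,2]>99)&(P[...,2]<118)
    lid=m&(hsv[...,2]<175); 
    h=m&(hsv[...,2]>180); L,k=label(h); sz=np.bincount(L.ravel())[1:]; L=L==(1+sz.argmax())
    q=P[L]; print(n,"handle",len(q),cv2.minAreaRect(q[:,:2].astype(np.float32)),np.percentile(q[:,2],[5,50,95]),im[L].mean(0))
    L2,k=label(m); sz=np.bincount(L2.ravel())[1:]; q2=P[L2==(1+sz.argmax())]; 
    q3=P[lid]; r=cv2.minAreaRect(q3[:,:2].astype(np.float32)); print(" lid",r, np.median(q3[:,2]))
    print(" box",cv2.boxPoints(r).round(0).tolist())
```

```text
t 10.52 pos [ 355.6 -286.2  199.5] q [-38.8   7.4 -12.4  70.    0.  -19.4] w 0.25 F [-1.   0.3 -0.4] 0.0
yaw of y 70.59 tilt [ 0.0031 -0.0025 -1.    ]
delta tool mm [  2.5   0.8 166.5]
bolt 161 [ 354.8 -286.3   58.3] 61.75895927295659
bolt 160 [ 388.9 -296.6   58.1] 61.08051658854748
bolt 155 [ 495.8 -334.7   57.3] 61.16029045209655
top handle 162 ((591.851318359375, -81.02488708496094), (118.85855102539062, 52.36857986450195), 63.89213562011719) [107.39415123 112.2304428  116.02577142] [206.90740741 211.2654321  196.48765432]
 lid ((644.1902465820312, -86.83584594726562), (151.4752655029297, 260.0557861328125), 0.005783895030617714) 106.5088991954949
 box [[568.0, 43.0], [568.0, -217.0], [720.0, -217.0], [720.0, 43.0]]
scene handle 255 ((614.6358032226562, -96.77458953857422), (75.64702606201172, 118.71345520019531), 11.13630485534668) [107.61675571 111.76053642 114.68886492] [222.50196078 224.12941176 206.69411765]
 lid ((645.002197265625, -85.03816223144531), (150.01255798339844, 260.4408264160156), 0.03902382403612137) 106.38282753121655
 box [[570.0, 45.0], [570.0, -215.0], [720.0, -215.0], [720.0, 45.0]]
```

Both bolts are seated, with tops at z≈59–61 in line with their neighbours. Now I'll locate the handle bar using the saved images.

Run:
```python
from h import *
from scipy.ndimage import label
for n in ("top","scene","w1"):
    z=np.load(n+("0.npz" if n!="w1" else ".npz")); c=calibration(n if n!="w1" else "wrist"); 
    if n=="w1": c["extrinsics"]=z["E"]
    im,d=z["im"],z["d"]; P=pts(c,d); hsv=cv2.cvtColor(im,cv2.COLOR_RGB2HSV)
    m=(P[...,0]>500)&(P[...,0]<600)&(P[...,1]<0)&(P[...,1]>-170)&(P[...,2]>98)&(P[...,2]<118)&(hsv[...,2]>(150 if n!="w1" else 120))&(hsv[...,1]<60)
    L,k=label(m); sz=np.bincount(L.ravel())[1:]; m=L==(1+sz.argmax()); q=P[m]
    front=np.percentile(q[:,0],2); b=q[q[:,0]<np.percentile(q[:,0],1)+25]
    # bar: points within 8 mm of the line through front edge, iterated
    x,y=b[:,0],b[:,1]; keep=x<np.percentile(x,5)+16
    for _ in range(6):
        f=np.polyfit(y[keep],x[keep],1); keep=abs(x-np.polyval(f,y))<6
    yy=y[keep]; print(n,sz.max(),"bar slope",f[0].round(3),"yaw boxx",np.degrees(np.arctan(-f[0])).round(1),"y",np.percentile(yy,[1,99]).round(1),"x at -80",np.polyval(f,-80).round(1),"z",np.percentile(b[keep][:,2],[10,50,90]).round(1))
    # lid front/hinge plate via minAreaRect of plate-only heights
    g=(P[...,0]>550)&(P[...,0]<760)&(P[...,1]<60)&(P[...,1]>-230)&(P[...,2]>99)&(P[...,2]<112)&(hsv[...,2]<170)
    L,k=label(g); sz=np.bincount(L.ravel())[1:]; g=L==(1+sz.argmax()); print("  plate",cv2.minAreaRect(P[g][:,:2].astype(np.float32)),np.median(P[g][:,2]))
```

```text
top 178 bar slope -0.179 yaw boxx 10.2 y [-153.3  -52.4] x at -80 577.9 z [108.8 112.5 115.7]
  plate ((687.92529296875, -85.31166076660156), (129.62767028808594, 247.00559997558594), 10.146733283996582) 106.33451231385004
scene 162 bar slope -0.196 yaw boxx 11.1 y [-153.1  -53.8] x at -80 577.6 z [110.4 112.2 114.5]
  plate ((708.6406860351562, -168.12869262695312), (118.66006469726562, 76.6275863647461), 20.380577087402344) 106.38565471688332
w1 2811 bar slope -0.18 yaw boxx 10.2 y [-153.4  -53. ] x at -80 576.7 z [111.2 112.8 113.9]
  plate ((661.872314453125, -109.75801849365234), (179.6405029296875, 131.58541870117188), 4.560257434844971) 106.56842278597391
```

The bar centre is about (580.5,-104,108), agreeing over three views (ends at y≈-153 and -53, top at z≈113). The box yaw is 10.2°. First I'll turn the tool so it closes along the box's x.

Emit:
{"op": "drive_tool", "data": {"steps": [[[0.65,0,0,0,0.117],[0.65,0,0,0,0.117],[0.65,0,0,0,0.117],[0.65,0,0,0,0.117],[0.65,0,0,0,0.117],[0.65,0,0,0,0.117],[0.65,0,0,0,0.117],[0.65,0,0,0,0.117],[0.65,0,0,0,0.117],[0.65,0,0,0,0]]]}}

```text
time: 11.4
tool_pos: [354.0, -284.9, 195.7]
tool_rot: [[-0.172, 0.985, -0.002], [0.985, 0.172, 0.002], [0.002, -0.002, -1.0]]
force: [0.3, 0.1, -0.5]
width: 0.353
grasp_force: 0.0
```

Run:
```python
from h import *
go([580.5,-104,190])
```

```text
t 11.4 pos [ 354.  -284.9  195.7] q [-38.8   7.6 -12.8  69.8  -0.   41.3] w 0.35 F [ 0.3  0.1 -0.5] 0.0
yaw of y 9.91 tilt [-0.0019  0.0015 -1.    ]
delta tool mm [139.2 254.3   5.5]
```

Emit:
{"op": "drive_tool", "data": {"steps": [[[0.65,0.0075,0.0135,0,0],[0.65,0.0155,0.0285,0,0],[0.65,0.0155,0.0285,0,0],[0.65,0.0155,0.0285,0,0],[0.65,0.0155,0.0285,0,0],[0.65,0.0155,0.0285,0,0],[0.65,0.0155,0.0285,0,0],[0.65,0.0155,0.0285,0,0],[0.65,0.0155,0.0285,0,0],[0.65,0.0078,0.0142,0.005,0],[0.65,0,-0.0014,0,0],[0.65,0,0,0,0]]]}}

```text
time: 12.4
tool_pos: [579.5, -102.5, 190.5]
tool_rot: [[-0.182, 0.983, -0.003], [0.983, 0.182, 0.0], [0.001, -0.003, -1.0]]
force: [-0.9, -0.8, -0.7]
width: 0.347
grasp_force: 0.0
```

Run:
```python
from h import *
go([580.5,-104,89])
s=state();c=calibration('wrist');im,d=capture('wrist');save('w6.png',im)
P=pts(c,d); Q=(P-s["tool_pos"])@s["tool_rot"]
hz=P[...,2]
m=(hz>106)&(hz<117)&(abs(P[...,0]-580)<30)&(abs(P[...,1]+104)<30)
g=Q[m];print(len(g),"tool y of bar",np.percentile(g[:,1],[2,50,98]).round(1),"z",np.percentile(P[m][:,2],[5,50,95]).round(1))
print("fit",np.polyfit(g[:,0],g[:,1],1))
print(proj(c,[580.5,-104,108]))
```

```text
t 12.4 pos [ 579.5 -102.5  190.5] q [-10.   23.5   7.6  74.3  -0.   69.5] w 0.35 F [-0.9 -0.8 -0.7] 0.0
yaw of y 10.49 tilt [-2.7e-03  3.0e-04 -1.0e+00]
delta tool mm [ -1.7   1.  101.5]
1451 tool y of bar [-2.8  2.1  6.6] z [110.3 112.9 114.4]
fit [-0.01240243  1.91979555]
[322.01979069 241.23682586]
```

View pics/w6.png

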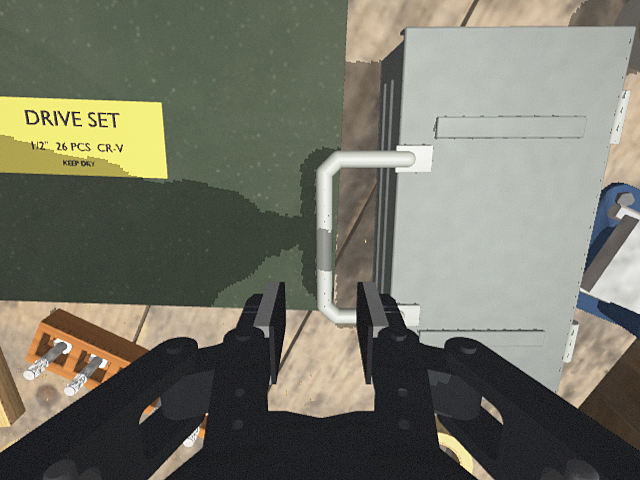

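The bar runs vertically at column 324, rows 165–310, between the fingers. Its middle is at (324,237), 2 mm off in tool y. I'll descend with that correction, then close.

Emit:
{"op": "drive_tool", "data": {"steps": [[[0.65,-0.0015,0.0018,0.01,0],[0.65,0,0,0.018,0],[0.65,0,0,0.02,0],[0.65,0,0,0.02,0],[0.65,0,0,0.015,0],[0.65,0,0,0.01,0],[0.65,0,0,0.006,0],[0.65,0,0,0.0025,0],[0.65,0,0,0,0],[0.65,0,0,0,0]]]}}

```text
time: 13.28
tool_pos: [582.4, -104.4, 91.5]
tool_rot: [[-0.178, 0.984, 0.001], [0.984, 0.178, -0.0], [-0.0, 0.001, -1.0]]
force: [-0.2, -0.2, 1.4]
width: 0.35
grasp_force: 0.0
```

Emit:
{"op": "drive_tool", "data": {"steps": [[[1,0,0,0,0],[1,0,0,0,0],[1,0,0,0,0],[1,0,0,0,0],[1,0,0,0,0]]], "force": 50}}

```text
time: 13.7
tool_pos: [581.8, -104.4, 91.6]
tool_rot: [[-0.178, 0.984, 0.0], [0.984, 0.178, -0.001], [-0.001, -0.0, -1.0]]
force: [-6.7, -1.0, 8.7]
width: 0.095
grasp_force: 48.9
```

Run:
```python
from h import *
go([580.5,-104,89])
# arc from the grip: bar relative to hinge, closed (-171,+6), rows in tool y (box x) and z down
p=lambda a:np.array([-171*np.cos(a)-6*np.sin(a)+171, 171*np.sin(a)+6*np.cos(a)-6])
a=np.radians(np.linspace(0,50,11)); q=np.array([p(t) for t in a])
print(np.c_[np.degrees(a),q].round(1)); print((np.diff(q,axis=0)).round(1).tolist())
```

```text
t 13.7 pos [ 581.8 -104.4   91.6] q [-10.2  26.3  -2.7  61.   -0.   69.6] w 0.1 F [-6.7 -1.   8.7] 48.9
yaw of y 10.25 tilt [ 1.e-04 -6.e-04 -1.e+00]
delta tool mm [ 0.6 -1.2  2.6]
[[0.000e+00 0.000e+00 0.000e+00]
 [5.000e+00 1.000e-01 1.490e+01]
 [1.000e+01 1.600e+00 2.960e+01]
 [1.500e+01 4.300e+00 4.410e+01]
 [2.000e+01 8.300e+00 5.810e+01]
 [2.500e+01 1.350e+01 7.170e+01]
 [3.000e+01 1.990e+01 8.470e+01]
 [3.500e+01 2.750e+01 9.700e+01]
 [4.000e+01 3.610e+01 1.085e+02]
 [4.500e+01 4.580e+01 1.192e+02]
 [5.000e+01 5.650e+01 1.289e+02]]
[[0.1, 14.9], [1.4, 14.7], [2.7, 14.5], [4.0, 14.1], [5.2, 13.6], [6.4, 13.0], [7.6, 12.3], [8.7, 11.5], [9.7, 10.6], [10.6, 9.7]]
```

The bar is gripped at 49 N. I'll lift along the arc, first to 25°.

Emit:
{"op": "drive_tool", "data": {"steps": [[[1,0,0,-0.0074,0],[1,0,0.0001,-0.0075,0],[1,0,0.0005,-0.0074,0],[1,0,0.0009,-0.0073,0],[1,0,0.0012,-0.0073,0],[1,0,0.0015,-0.0072,0],[1,0,0.0018,-0.0071,0],[1,0,0.0022,-0.007,0],[1,0,0.0025,-0.0069,0],[1,0,0.0027,-0.0067,0],[1,0,0,0,0]]], "force": 40}}

```text
time: 14.62
tool_pos: [601.2, -100.7, 164.8]
tool_rot: [[-0.18, 0.984, 0.011], [0.984, 0.18, 0.002], [-0.0, 0.011, -1.0]]
force: [41.8, 6.2, -27.0]
width: 0.097
grasp_force: 48.1
```

Run:
```python
from h import *
go([581.8,-104.4,91.6])
```

```text
t 14.62 pos [ 601.2 -100.7  164.8] q [-9.6 25.7  7.3 71.   0.2 70. ] w 0.1 F [ 41.8   6.2 -27. ] 48.1
yaw of y 10.35 tilt [ 0.0111  0.0015 -0.9999]
delta tool mm [ -0.1 -20.6  73. ]
```

The 42 N sideways force shows a sign slip in my arc: the 6 mm offset term should add to the backward travel. The hand has followed the true circle (about 25.6°) through compliance. I'll bring the command back onto the true arc, then go on to 50°.

Emit:
{"op": "drive_tool", "data": {"steps": [[[1,0,0.0025,0,0],[1,0,0.0025,0,0],[1,0,0.0036,-0.0066,0],[1,0,0.0038,-0.0064,0],[1,0,0.0041,-0.0062,0],[1,0,0.0044,-0.0061,0],[1,0,0.0046,-0.0059,0],[1,0,0.0049,-0.0056,0],[1,0,0,0,0]]]}}

```text
time: 15.37
tool_pos: [625.7, -96.1, 200.9]
tool_rot: [[-0.178, 0.984, 0.001], [0.984, 0.178, 0.0], [-0.0, 0.001, -1.0]]
force: [-5.1, -0.2, 0.7]
width: 0.094
grasp_force: 48.7
```

```bash
cat > ang.py <<'E'
from h import *
go([581.8,-104.4,91.6])
s=state(); q=s["tool_pos"]-np.array([581.8,-104.4,91.6]); x=q[0]*.984+q[1]*.179-171; z=q[2]+6
print("radius",np.hypot(x,z),"angle",np.degrees(np.arctan2(z,-x)-np.arctan2(6,171)))
E
python3 ang.py
```

```text
t 15.37 pos [625.7 -96.1 200.9] q [-8.7 28.8 17.4 78.5  0.  71. ] w 0.09 F [-5.1 -0.2  0.7] 48.7
yaw of y 10.27 tilt [ 1.e-03  1.e-04 -1.e+00]
delta tool mm [ -0.4 -44.8 109.2]
radius 170.97196460647828 angle 40.37822771465692
```

Forces are small now and the radius is 171 mm at 40°. I'll do the last 10°.

Emit:
{"op": "drive_tool", "data": {"steps": [[[1,0,0.0051,-0.0055,0],[1,0,0.0053,-0.0052,0],[1,0,0.0056,-0.005,0],[1,0,0.0058,-0.0047,0],[1,0,0,0,0],[1,0,0,0,0],[1,0,0,0,0],[1,0,0,0,0],[1,0,0,0,0],[1,0,0,0,0]]]}}

```text
time: 16.2
tool_pos: [645.6, -92.4, 220.4]
tool_rot: [[-0.178, 0.984, -0.001], [0.984, 0.178, 0.0], [0.0, -0.001, -1.0]]
force: [-7.7, 0.8, 4.3]
width: 0.092
grasp_force: 48.3
```

```bash
python3 ang.py
python3 - <<'E'
from h import *
out=np.zeros((480,800,3),np.uint8)
for n,(x0,y0) in (("scene",(270,120)),("top",(250,100))):
    c=calibration(n); im,d=capture(n); P=pts(c,d); hsv=cv2.cvtColor(im,cv2.COLOR_RGB2HSV)
    out[:, (0 if n=="scene" else 400):][:,:400]=cv2.resize(im[y0:y0+240,x0:x0+200],(400,480))
    g=(hsv[...,1]<40)&(hsv[...,2]>70)
    k=P-np.array([748.8,-73.7,102]); u=k@[.984,.178,0]; v=k@[-.178,.984,0]
    m=g&(u<-5)&(u>-90)&(abs(v)<115)&(abs(v)>60)&(k[...,2]>5)&(k[...,2]<130)
    f=np.polyfit(u[m],k[...,2][m],1); print(n,m.sum(),"lid slope deg",np.degrees(np.arctan(-f[0])))
    for x,y in ((353.8,-284.7),(389.6,-297.2),(425.5,-309.8),(461.4,-322.4),(497.2,-334.9)):
        r=np.hypot(P[...,0]-x,P[...,1]-y); q=P[(r<14)&(P[...,2]>48)&(P[...,2]<68)]; print("  bolt",len(q),(q.mean(0)-[x,y,0]).round(1) if len(q) else '')
save("end.png",out)
E
```

```text
t 16.2 pos [645.6 -92.4 220.4] q [-8.1 31.6 24.6 83.1  0.  71.6] w 0.09 F [-7.7  0.8  4.3] 48.3
yaw of y 10.26 tilt [-9.e-04  2.e-04 -1.e+00]
delta tool mm [ -0.5 -64.8 128.8]
radius 171.50851216341292 angle 49.77967033263433
scene 75 lid slope deg 50.546499428676334
  bolt 35 [ 1.3 -1.9 56.3]
  bolt 30 [-0.2  0.3 56.6]
  bolt 34 [-0.3  0.1 55.7]
  bolt 33 [-0.   0.4 55.3]
  bolt 30 [-0.5 -0.3 56.2]
top 404 lid slope deg 48.89066564628227
  bolt 17 [ 1.9 -2.  59.2]
  bolt 19 [ 0.4 -0.3 57.3]
  bolt 19 [ 0.2 -0.5 58.1]
  bolt 20 [-0.3  0.2 56.7]
  bolt 18 [ 0.4 -0.9 58. ]
```

View pics/end.png

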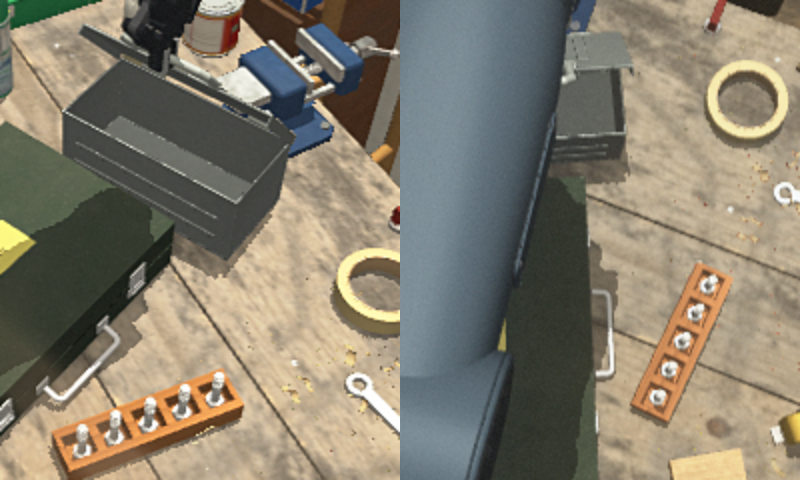

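The final view shows five bolts upright in the rack, scene crop (83–217, 390–440). The box is open with the lid in the gripper at about 50°: 49.8° by the arm, 50.5° and 48.9° by the cameras. All bolts are within 3 mm of their pocket centres, so I'm handing in.

```bash
python3 -c "
from workcell import *
print(hand_in())"
```

```text
the job is handed in; nothing more can be done
None
```

The job is handed in: both spare bolts stand head down in the two end pockets, each within 3 mm of centre, and the arm is holding the lid by its handle at about 50 degrees; the hand-in call returned no verdict.

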